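Ratchet a shaft block into the bench clamp

ROBOT

A 6-joint arm with a two-finger parallel gripper is mounted at the origin on the work surface. World frame = base frame: x ahead of the robot, y to its left, z up, the work surface at z = 0. Lengths are in m, angles in rad, forces in N, time in s.
With the tool pointing down it reaches from about 0.35 to 0.95 m from the base axis. Payload 17.4 kg.
Tool frame: the origin (TCP) lies on the front face of the gripper's body, between the roots of the fingers; the fingertips stand 84 mm ahead of it and the grasp point (between the pads) lies ahead of it (bot.pinch_z is the z of the grasp point in the tool frame, in m); z points along the fingers, y is the line along which they close (so a half turn about z gives the same grasp; the last joint's range is limited). The gripper opens to 93 mm and grips with 3 to 60 N. Pads are 15 mm wide; open, the fingers measure 128 mm over their backs; the gripper's body (75 mm by 188 mm) begins 65 mm behind the grasp point.
Start: joints at [-1.257, 0.116, 1.442, -0, 1.584, -0.038], TCP at [0.233, -0.634, 0.303] pointing down, gripper open.
Joint ranges: [-2.83, 2.83], [-0.83, 2.19], [0.07, 2.5], [-1.14, 4.28], [0.01, 3], [-2.97, 2.97]. Speed limits (rad/s): [1.89, 1.89, 2.22, 3.14, 3.14, 3.14].

INTERFACE

Orientations are given as a rotation vector (axis times angle).
In Python, from rig import bot, sensors, camera, camera_params, hand_in gives the robot as it stands. Calls block until the motion is done:
- bot.reach(position, orientation): joint-space move of the TCP to a pose.
- bot.move_straight(position, max_speed=0.15, rotation=None, force_limit=None): straight line of the TCP; rotation=None keeps the orientation; max_speed is the mean speed in m/s. With force_limit (N) it stops when the force on the tool has changed by that much, and returns True; else False.
- bot.set_joints(angles): joint-space move.
- bot.gripper_open() and bot.close(f_grip=None): open the fingers fully, or close them until they stop; f_grip is the grip in N (None keeps the last).
- bot.pause(seconds).
- bot.solve_ik(position, orientation): joint angles nearest the present ones, or None.
- sensors.observe(): the state.
- camera(name): name is "side" or "top"; returns (picture, depth): 480x640x3 uint8, blue, green, red; 480x640 float32, m along the optical axis (not along the pixel's ray), 0 where there is no reading.
- camera_params(name): a dict with "camera_matrix" (3x3 intrinsics, pixels), "k1" (the pictures are not rectified: a ray, as slopes to the right and down, at radius r is drawn at 1 + k1 r^2 times it, then the intrinsics apply), "view" (4x4, takes a point from world to camera coordinates). Camera axes: x right, y down, z forward; pixel columns grow to the right and rows downward; lengths in m; the calibration is good to about 2 mm. A picture is of the moment at which its call begins. camera_params takes no time and is no camera call.
A pose or a line that the arm cannot do raises bot.MotionError and nothing moves.
- hand_in(): hands the job in; it is judged then, once.
The state is a dict: "t": time; "joints": joint angles; "dq": joint speeds; "joint_efforts": joint torques, N m; "ee_pos": TCP position; "tool_rot": TCP orientation; "contact_force": force on the tool from outside, world axes, zero at the start; "ft_torque": the same for the moment, N m; "finger_gap": finger opening in m; "finger_force": force on a finger pad.
Only numpy, scipy, OpenCV 4.12 (cv2) and the standard library are available. Lean on these libraries where they do the work, as an engineer would, in place of code of your own. Each camera call takes 0.05 s, during which the arm holds its last target. There are 200 camera calls.

TASK

Stand the blue shaft block upright and square between the jaws of the red ratchet clamp, close to the fixed jaw. Then take hold of the red T-handle and pump it in short strokes, one tooth each, until the handle turns clearly stiff: go one or two teeth past the one that first pinches the block, so that it is firmly held, and no further, or it is crushed. Let the handle return to rest, let go, and leave the other things on the bench alone.

Things in the scene. Friction and masses are not known exactly. Their poses are not given: they have to be found in the camera images.
- block: Loose blue block, 0.3 kg: 50 (its x) by 46 (y) by 55 mm high; an upright steel shaft stub, 15 mm diameter, rises 90 mm from the middle of its top (stub top 145 mm above the underside): grip the stub from above. Origin: centre of the underside, z up. Starts standing on the bench. Goes in with its x along the clamp's x, either way round.
- clamp: Fixed red and steel ratchet clamp. Origin at bench level below the lever pivot; x: the way the toothed ram pushes, towards the fixed jaw; z up. Bed plate 12 mm thick, x -110 to 290, y +-50 mm. The ram carries a sprung rubber pad (56 mm wide, z 16 to 62 mm) that moves in +x. Pad to jaw at the start: 71 to 95 mm, not measured. A pawl stops the ram going back and cannot be freed.
- jaw: Fixed rubber-faced jaw, 56 mm wide, top 72 mm above the bench. Origin at bench level in its face (260 mm along the clamp's x); axes as the clamp's. The pad slides the block up to it. Pad: 8 N preload, then 2 N per mm; tooth 8 mm, so the first tooth that pinches the block leaves about 12 N and each further one 16 N more. Firm hold: 20 to 52 N on the jaw; over 60 N crushes.
- nest (a point): Where to stand the block: on the bed plate's top (12 mm above the bench), on the clamp's centre line, 30 mm before the jaw's face; axes as the clamp's. With the block's underside centre here its far side is 5 mm from the jaw.
- handle (a point): Centre of the red T-handle: level bar, 16 mm diameter, 92 mm long along the clamp's y, on a 9 mm rod, 162 mm above a pivot 16 mm above the clamp's origin. Grip from above, fingers closing along the clamp's x; the bar turns between them. At rest it leans 0.155 rad back (clamp x -25, z 176 mm). Travel stop to stop: 50 mm along +x, z rising 2 mm midway.
- lever (a joint): Lever angle, rad: 0 at rest, leaning back; 0.31 at the forward stop. A stroke to 0.27 or more (44 mm at the handle) moves the ram one tooth; then go fully back so the pawl takes the next. A spring (1.3 to 2.4 N at the handle) returns it. Push at the handle held at 0.28: 2 to 5 N while free (the first two strokes always are), about 10 N at the first pinch, then 4 to 5 N more per tooth.
- spray_can: Green and metal can, 60 mm diameter, 160 mm high; origin under its centre. Bystander.
- tape: Yellow tape measure, 66 by 36 by 60 mm; origin under its centre. Bystander.
- cup: Black plastic cup, 72 mm diameter, 80 mm high; origin under its centre. Bystander.
Things that resemble listed ones, but are neither listed nor needed, are in the scene too. Several things look just like the block: the one meant starts farthest to the robot's right.

How it is judged:
On the way, in this order (a step that is already met when the one before it is completed fails the run):
1. the block stands upright between the jaws, let go (x of block in the frame of nest between -0.02 and 0.008 m and y of block in the frame of nest between -0.012 and 0.012 m and z of block in the frame of nest below 0.004 m and angle between block's own z axis and vertical below 0.1 rad and contact force between the fingers and block below 0.1 N), for 0.2 s.
2. the handle is pushed through a stroke by the fingers (value of joint lever above 0.23 rad and contact force between the fingers and clamp above 0.5 N), for 0.04 s.
3. the handle comes back (value of joint lever below 0.08 rad), for 0.04 s.
4. the handle is pushed through a second stroke by the fingers (all of step 2), for 0.04 s.
5. the handle comes back again (value of joint lever below 0.08 rad), for 0.04 s.
At the end, for the whole second after the job is handed in: The block stands upright (within 0.1 rad) and square (within 0.12 rad) between pad and fixed jaw, its middle within 14 mm of the clamp's centre line and its side against the jaw, pressed against the jaw with 20 to 52 N, at rest; the lever is back at rest (below 0.05 rad) (contact force between block and jaw between 20 and 52 N and x of block in the frame of jaw between -0.035 and -0.015 m and y of block in the frame of jaw between -0.014 and 0.014 m and angle between the x axis of block and the x axis of clamp, either way round below 0.12 rad and angle between block's own z axis and vertical below 0.1 rad and linear speed of block below 0.01 m/s and value of joint lever below 0.05 rad); the robot touches nothing.
It fails at once if the block is crushed: more than 60 N on the fixed jaw (contact force between block and jaw above 60 N).
It fails at once if the block is tipped over (angle between block's own z axis and vertical above 0.5 rad).
It fails at once if another thing on the bench is moved by more than 20 mm (distance of any of spray_can, tape, cup from where it was at the start of the episode above 0.02 m).
It also fails if it takes over 72 s, if anything falls off the work surface, if the arm or the gripper's body presses on something with over 40 N, if the wrist force passes 120 N, or if a joint passes its speed limit or range.

## Working session

There is one attempt and no reset: what is moved stays moved. The work goes in short steps, each a Python script; the robot and the scene stay as the last script left them, time stands still between calls to the robot, and variables do not carry over. Pictures are saved under pics/ and viewed, at most 10 in all, crops included, and the job is handed in when it is done.

```bash
ls && mkdir -p pics
cat > h.py <<'E'
import numpy as np, cv2
from rig import bot, sensors, camera, camera_params, hand_in
def cloud(name):
    im,d=camera(name); P=camera_params(name); K=np.array(P["camera_matrix"]);k1=P["k1"];V=np.array(P["view"])
    h,w=d.shape; u,v=np.meshgrid(np.arange(w),np.arange(h))
    pts=np.stack([u,v],-1).reshape(-1,1,2).astype(np.float64)
    n=cv2.undistortPoints(pts,K,np.array([k1,0,0,0,0.])).reshape(h,w,2)
    c=np.concatenate([n*d[...,None],d[...,None]],-1)
    W=(c-V[:3,3])@V[:3,:3]
    W[d<=0]=np.nan
    return im,W
E
python3 - <<'E'
from h import *
for n in("top","side"):
    im,W=cloud(n); cv2.imwrite(f"pics/{n}0.png",im); np.savez(f"{n}0.npz",im=im,W=W)
    print(n,camera_params(n))
print(sensors.observe(),bot.pinch_z)
E
```

```text
pics
top {'camera_matrix': array([[470.13895312,   0.        , 322.53154237],
       [  0.        , 470.13895312, 234.58047164],
       [  0.        ,   0.        ,   1.        ]]), 'k1': -0.12417802782465716, 'view': array([[ 0.00359958, -0.99990418,  0.01336682,  0.01824026],
       [-0.99212342, -0.00524464, -0.12515435,  0.5743771 ],
       [ 0.12521246, -0.01281103, -0.99204723,  1.21350808],
       [ 0.        ,  0.        ,  0.        ,  1.        ]])}
side {'camera_matrix': array([[581.0451942 ,   0.        , 324.6004153 ],
       [  0.        , 581.0451942 , 232.05186084],
       [  0.        ,   0.        ,   1.        ]]), 'k1': -0.12993505813009754, 'view': array([[-0.96801399, -0.25054679,  0.01323678,  0.53876841],
       [-0.18003618,  0.6569076 , -0.73216076,  0.15619182],
       [ 0.17474519, -0.71112497, -0.68100323,  1.41419737],
       [ 0.        ,  0.        ,  0.        ,  1.        ]])}
{'t': 0.1, 'joints': array([-1.25679848e+00,  1.16456415e-01,  1.44221757e+00,  4.05184325e-05,
        1.58398492e+00, -3.78259146e-02]), 'dq': array([-2.88038473e-04, -1.20177587e-03,  2.35439562e-05, -1.31807288e-03,
        1.58616965e-04, -8.61510351e-04]), 'joint_efforts': array([ 2.34121617e-03, -7.22893453e+01, -6.23863935e+01,  7.81157124e-02,
        2.27796781e-02, -8.75416390e-05]), 'ee_pos': array([ 0.23256611, -0.63356883,  0.30205469]), 'tool_rot': array([-3.09206417e+00, -5.49612612e-01,  1.67447117e-04]), 'contact_force': array([0.42625146, 0.29060766, 0.06059362]), 'ft_torque': array([-0.03529926,  0.00427096, -0.03824554]), 'finger_force': 0.0, 'finger_gap': 0.09299636561162783} 0.0653
```

View pics/top0.png

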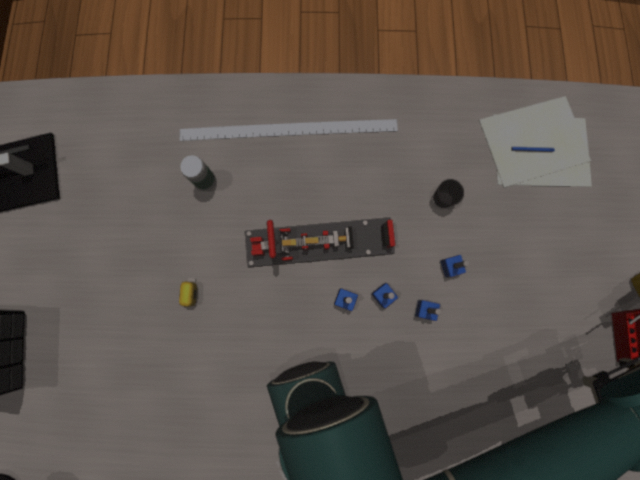

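View pics/side0.png

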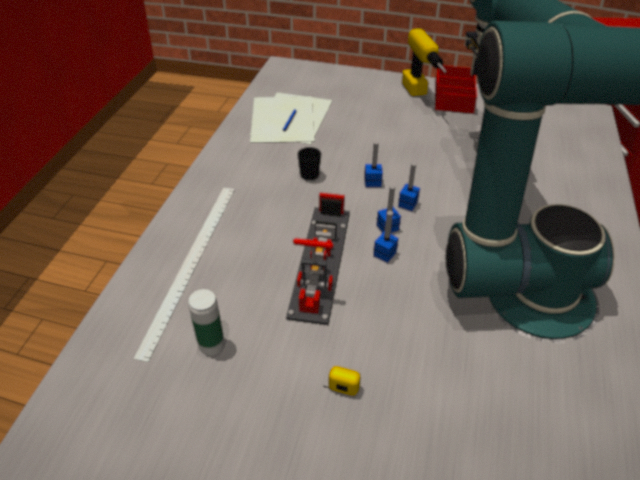

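The top view shows the clamp at about (320,242), with its jaw on the right at (390,234) and its T-handle at (270,240). There are four look-alike blocks at (346,300), (385,295), (428,310) and (454,266). Image right is the robot's right, so the block at (454,266), which is (373,176) in the side view, should be the one meant. I'll measure them and confirm with a crop.

Run:
```python
from h import *
for n in("top","side"):
    z=np.load(f"{n}0.npz"); im,W=z["im"],z["W"]; hsv=cv2.cvtColor(im,cv2.COLOR_BGR2HSV)
    m=cv2.inRange(hsv,(105,130,60),(128,255,255))
    N,L,S,C=cv2.connectedComponentsWithStats(m)
    for i in range(1,N):
        if S[i,4]<60: continue
        p=W[(L==i)]; p=p[np.isfinite(p[:,2])]
        t=p[(p[:,2]>.045)&(p[:,2]<.065)]
        if len(t)>8: print(n,"blue",C[i].round(),len(t),np.median(t,0).round(4),cv2.minAreaRect((t[:,:2]*1000).astype(np.float32)))
    Z=W[...,2]
    r=cv2.inRange(hsv,(0,130,60),(8,255,255))|cv2.inRange(hsv,(172,130,60),(180,255,255))
    roi=(W[...,0]>.3)&(W[...,0]<.75)&(W[...,1]>-.35)&(W[...,1]<.35)
    for nm,lo,hi in(("bar",.168,.19),("jawtop",.06,.08)):
        q=W[(r>0)&roi&(Z>lo)&(Z<hi)]
        if len(q)>5: print(n,nm,len(q),np.median(q,0).round(4),cv2.minAreaRect((q[:,:2]*1000).astype(np.float32)))
    dark=(hsv[...,2]<95)&roi&(Z>.005)&(Z<.02)
    q=W[dark&(W[...,0]>.4)]
    N,L,S,C=cv2.connectedComponentsWithStats(cv2.morphologyEx(dark.astype(np.uint8),cv2.MORPH_CLOSE,np.ones((9,9))))
    k=1+S[1:,4].argmax(); q=W[(L==k)&dark]; print(n,"plate",len(q),C[k],np.median(q[:,2]),cv2.minAreaRect((q[:,:2]*1000).astype(np.float32)))
im=np.load("top0.npz")["im"]; s=np.load("side0.npz")["im"]
a=cv2.resize(im[160:340,220:490],None,fx=2.9,fy=2.9,interpolation=cv2.INTER_CUBIC)
cv2.imwrite("pics/crop1.png",a)
```

```text
top blue [454. 266.] 226 [ 0.4903 -0.3228  0.0546] ((491.9806823730469, -327.64508056640625), (45.676292419433594, 43.34838104248047), 15.611336708068848)
top blue [383. 295.] 242 [ 0.415  -0.1366  0.0545] ((414.4429626464844, -141.07533264160156), (47.21156311035156, 43.21335220336914), 38.87934494018555)
top blue [345. 299.] 249 [ 0.4046 -0.0351  0.0549] ((403.7714538574219, -39.44131851196289), (47.268890380859375, 43.1280517578125), 69.40158081054688)
top blue [427. 310.] 230 [ 0.3773 -0.2487  0.0546] ((375.62567138671875, -255.04763793945312), (47.69131851196289, 42.65118408203125), 78.53031158447266)
top bar 230 [0.5447 0.1435 0.1825] ((546.140625, 144.1150360107422), (88.20437622070312, 14.998739242553711), 5.870389938354492)
top jawtop 275 [ 0.561  -0.1475  0.0685] ((560.0761108398438, 22.383941650390625), (68.0241928100586, 372.4859924316406), 4.9547624588012695)
top plate 3488 [320.16461342 241.93096856] 0.01163205439687047 ((550.957763671875, 29.081878662109375), (116.61698913574219, 401.4473876953125), 5.772017478942871)
side blue [373. 175.] 161 [ 0.4928 -0.3162  0.0533]
[... 309 characters left out ...]
35] ((410.57159423828125, -79.88928985595703), (55.24850082397461, 153.70718383789062), 6.792306423187256)
side blue [395. 221.] 66 [ 0.399  -0.1368  0.0533] ((397.465087890625, -141.9794464111328), (18.851608276367188, 44.931949615478516), 5.415470123291016)
side bar 248 [0.5455 0.1505 0.1808] ((547.8170166015625, 147.46334838867188), (88.56787109375, 19.508726119995117), 4.6960272789001465)
side jawtop 256 [ 0.5599 -0.1433  0.0652] ((557.3399658203125, 25.032958984375), (64.52539825439453, 380.3725280761719), 6.418270587921143)
side plate 2234 [320.15384615 271.34015526] 0.011685299760481962 ((558.5369262695312, 33.93426513671875), (98.03041076660156, 400.5162353515625), 5.543224334716797)
```

View pics/crop1.png

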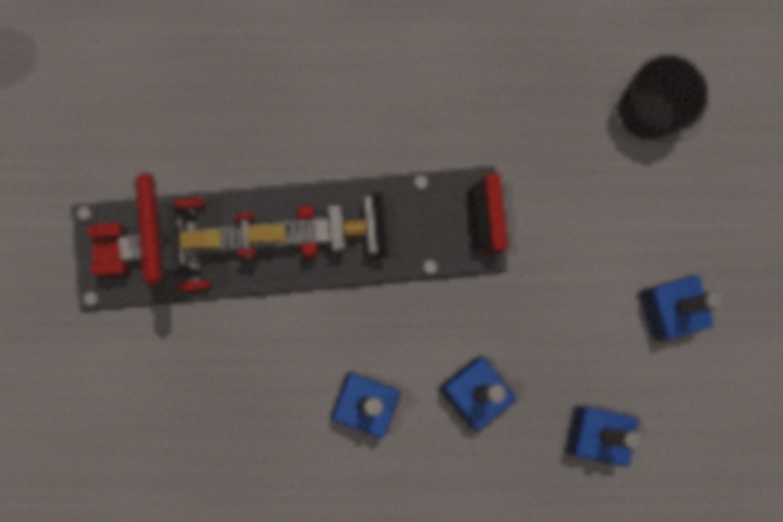

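The crop shows the same four blocks. The rightmost is at crop (680,305), world y = -0.32 against -0.25 for the next at (602,436), so that is the one meant. Its 50 mm side isn't clear yet, and it affects the yaw, so I'll fit the top-face edges.

```bash
cat >> h.py <<'E'
def rectify(im,name,c,z,half=.06,mm=.5):
    """top-down ortho picture of plane z around c; column=world x, row=world y, mm per px"""
    P=camera_params(name); n=int(2*half*1000/mm)
    g=(np.arange(n)+.5)*mm/1000-half
    X,Y=np.meshgrid(c[0]+g,c[1]+g)
    V=np.array(P["view"])
    p=np.stack([X,Y,np.full_like(X,z)],-1).reshape(-1,3)
    uv=cv2.projectPoints(p,cv2.Rodrigues(V[:3,:3])[0],V[:3,3],np.array(P["camera_matrix"]),np.array([P["k1"],0,0,0,0.]))[0].reshape(n,n,2).astype(np.float32)
    return cv2.remap(im,uv[...,0],uv[...,1],cv2.INTER_CUBIC)
E
python3 - <<'E'
from h import *
from scipy.ndimage import map_coordinates, gaussian_filter
from scipy.optimize import differential_evolution
tiles=[]
for c,th0 in(((.490,-.3245),15.6),((.4145,-.139),38.9),((.404,-.0375),69.4),((.376,-.251),78.5)):
  for n in("top","side"):
    im=np.load(f"{n}0.npz")["im"]; R=rectify(im,n,c,.055)
    b=gaussian_filter(R[...,0].astype(float),2)-0*R[...,2]
    tiles.append(cv2.resize(R,(200,200)))
    s=np.linspace(-.8,.8,41)
    def f(q):
        x,y,th,a,bb=q; e=np.array([np.cos(th),np.sin(th)]);k=np.array([-e[1],e[0]]);tot=0
        for d,o,h,l in((e,k,a/2,bb/2),(-e,k,a/2,bb/2),(k,e,bb/2,a/2),(-k,e,bb/2,a/2)):
            ps=[np.array([x,y])[:,None]+d[:,None]*(h+t)+o[:,None]*s*l for t in(-1,1)]
            v=[map_coordinates(b,[p[1]*2+119.5,p[0]*2+119.5],order=1) for p in ps]
            tot+=np.median(v[0]-v[1])
        return -tot
    t=np.radians(th0)
    r=differential_evolution(f,[(-10,10),(-10,10),(t-.12,t+.12),(42,54),(42,54)],seed=1,maxiter=80,popsize=12)
    q=r.x; print(n,"centre",(np.array(c)+q[:2]/1000).round(4),"th",np.degrees(q[2]).round(1),"w",q[3:].round(1),round(-r.fun,1))
cv2.imwrite("pics/rect.png",np.vstack([np.hstack(tiles[0::2]),np.hstack(tiles[1::2])]))
E
```

```text
top centre [ 0.4915 -0.328 ] th 15.3 w [47.1 42.9] 51.1
side centre [ 0.4944 -0.3265] th 16.3 w [46.5 48.9] 43.5
top centre [ 0.4145 -0.142 ] th 37.8 w [47.1 44.1] 73.2
side centre [ 0.4157 -0.139 ] th 33.4 w [48.7 44.5] 43.5
top centre [ 0.4035 -0.0399] th 69.6 w [47.  43.1] 70.7
side centre [ 0.4057 -0.0364] th 71.2 w [51.2 43.7] 52.0
top centre [ 0.3763 -0.2564] th 76.8 w [49.6 42.5] 50.3
side centre [ 0.3778 -0.2514] th 74.8 w [49.7 43.5] 38.9
```

View pics/rect.png

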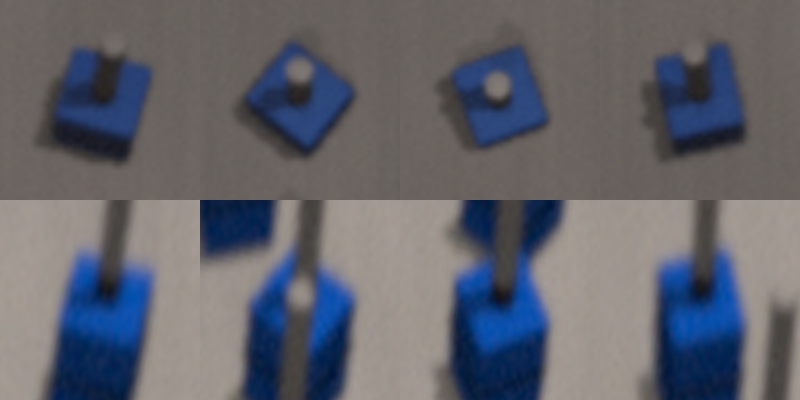

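In both views the target block's long (50 mm) side lies along about +15.5°: it looks wider along the rows than the fourth block. I'll locate the stub and the bed plate a bit more precisely, then grasp.

```bash
cat >> h.py <<'E'
def down(phi): # tool down, fingers closing along world angle phi (deg)
    a=np.radians((phi+90)/2); return np.pi*np.array([np.cos(a),np.sin(a),0])
PZ=bot.pinch_z
def tcp(x,y,zp): return np.array([x,y,zp+PZ])
E
python3 - <<'E'
from h import *
for n in("top","side"):
    W=np.load(f"{n}0.npz")["W"]; p=W.reshape(-1,3); p=p[np.isfinite(p[:,2])]
    q=p[(np.hypot(p[:,0]-.493,p[:,1]+.3255)<.02)&(p[:,2]>.075)&(p[:,2]<.16)]
    print(n,"stub",len(q),q[:,:2].mean(0).round(4),q[:,2].max().round(3))
    d=np.array([np.cos(np.radians(-84.4)),np.sin(np.radians(-84.4))]);k=np.array([-d[1],d[0]])
    l=(p[:,:2]-np.array([.549,.121]))@np.stack([d,k],1)
    for nm,z0,z1,x0,x1 in(("plate",.009,.015,-.13,.31),("jaw",.066,.078,.2,.31),("pad",.045,.066,.12,.2),("bar",.165,.19,-.06,.02)):
        s=l[(p[:,2]>z0)&(p[:,2]<z1)&(l[:,0]>x0)&(l[:,0]<x1)&(abs(l[:,1])<.07)]
        print(n,nm,len(s),"x",np.percentile(s[:,0],[1,50,99]).round(4),"y",np.percentile(s[:,1],[1,50,99]).round(4))
fi=down(-71); print(bot.solve_ik(tcp(.493,-.3255,.24),fi),bot.solve_ik(tcp(.571,-.11,.24),down(9)),bot.solve_ik(tcp(.547,.146,.24),down(-84.4)),bot.solve_ik(tcp(.547,.146,.24),down(95.6)))
E
```

```text
top stub 71 [ 0.491  -0.3255] 0.147
top plate 2624 x [-0.1063  0.1177  0.2801] y [-0.0492 -0.0101  0.0495]
top jaw 150 x [0.2648 0.2784 0.2858] y [-0.0332  0.0006  0.0346]
top pad 267 x [0.121  0.1623 0.1781] y [-0.027   0.0001  0.0279]
top bar 250 x [-0.0314 -0.0229 -0.0157] y [-0.044  -0.0017  0.0432]
side stub 115 [ 0.4932 -0.323 ] 0.149
side plate 1799 x [-0.1096  0.0359  0.2797] y [-0.0474 -0.0178  0.0515]
side jaw 109 x [0.2646 0.2735 0.2861] y [-0.0326  0.0036  0.036 ]
side pad 300 x [0.1216 0.1595 0.1779] y [-0.0254  0.0015  0.0291]
side bar 285 x [-0.0359 -0.0308 -0.0205] y [-0.0421  0.0008  0.0447]
[-6.26720576e-01 -6.78582392e-02  1.62461739e+00 -4.44089210e-16
  1.58483350e+00  6.12463193e-01] [-2.34179302e-01 -8.82745195e-02  1.64385585e+00 -4.44089210e-16
  1.58601132e+00 -3.91258935e-01] [ 0.21577358 -0.12229732  1.67523437  0.          1.5886556   1.68883147] [ 0.21577358 -0.12229732  1.67523437  0.          1.5886556  -1.45276118]
```

Run:
```python
from h import *
bot.reach(tcp(.4925,-.3255,.225),down(-71))
bot.move_straight(tcp(.4925,-.3255,.105),max_speed=.12,force_limit=15)
bot.close(25)
o=sensors.observe(); print(o["t"],o["finger_gap"],o["finger_force"],o["ee_pos"],o["contact_force"])
bot.move_straight(tcp(.4925,-.3255,.25),max_speed=.12)
o=sensors.observe(); print(o["t"],o["finger_gap"],o["finger_force"],o["ee_pos"],o["contact_force"])
im,W=cloud("side"); im2,W2=cloud("top")
for nm,a,w in(("side",im,W),("top",im2,W2)):
    h=cv2.cvtColor(a,cv2.COLOR_BGR2HSV); m=(cv2.inRange(h,(105,130,40),(128,255,255))>0)&(w[...,2]>.12)&(w[...,2]<.22)&(np.hypot(w[...,0]-.4925,w[...,1]+.3255)<.06)
    q=w[m]; print(nm,m.sum(),q.min(0) if len(q) else 0,q.max(0) if len(q) else 0)
    if len(q)>10: t=q[q[:,2]>.185]; print(len(t), cv2.minAreaRect((t[:,:2]*1000).astype(np.float32)) if len(t)>4 else 0)
cv2.imwrite("pics/lift.png",np.hstack([cv2.resize(im[60:260,260:500],(399,333)),cv2.resize(im2[180:340,400:592],(399,333))]))
```

```text
3.9333 0.014249657993967903 24.999305605888367 [ 0.49241874 -0.32544342  0.170079  ] [-0.25031271 -0.61921313 -1.51606747]
5.2917 0.01451677196361535 24.999171495437622 [ 0.49240174 -0.32540512  0.31433286] [ 0.64437494  0.19636099 -3.65637355]
side 337 [ 0.46703612 -0.34173198  0.14596157] [ 0.51799808 -0.29160006  0.21126992]
173 ((492.6647033691406, -318.02777099609375), (44.490081787109375, 46.104976654052734), 12.2389497756958)
top 2 [ 0.49828341 -0.31733629  0.19656444] [ 0.4982957  -0.31488186  0.19671456]
```

View pics/lift.png

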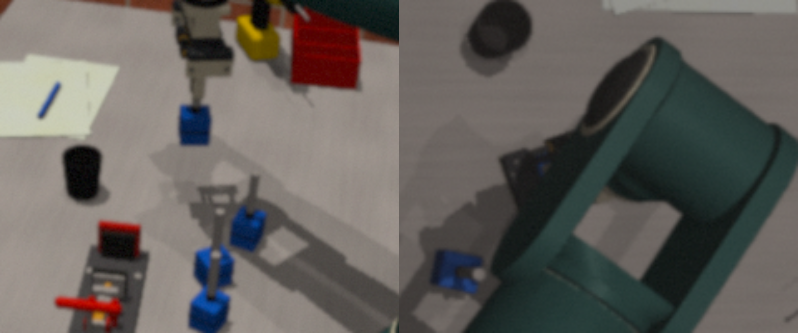

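The left panel shows the block hanging straight in the fingers at (195,125). The right panel is mostly hidden by the arm. Now I'll carry it to the nest, turned by 80°.

```bash
cat >> h.py <<'E'
CO=np.array([.549,.121]); CA=-84.4; CD=np.array([np.cos(np.radians(CA)),np.sin(np.radians(CA))]); CK=np.array([-CD[1],CD[0]])
def cl(x,y=0): return CO+x*CD+y*CK
E
python3 - <<'E'
from h import *
p=cl(.225)
bot.reach(tcp(*p,.25),down(9))
bot.move_straight(tcp(*p,.13),max_speed=.12,force_limit=15)
im,W=cloud("side"); cv2.imwrite("pics/pl.png",np.hstack([cv2.resize(im[140:320,260:440],(400,400),interpolation=cv2.INTER_CUBIC)]))
h=cv2.cvtColor(im,cv2.COLOR_BGR2HSV); m=(cv2.inRange(h,(105,130,40),(128,255,255))>0)&(np.hypot(W[...,0]-p[0],W[...,1]-p[1])<.06)&(W[...,2]>.05)
t=W[m]; top=t[t[:,2]>.07]; print(len(top),t.max(0),cv2.minAreaRect((top[:,:2]*1000).astype(np.float32)),"target",p*1000)
o=sensors.observe(); print(o["t"],o["ee_pos"],o["contact_force"])
E
```

```text
222 [ 0.6028437  -0.05252659  0.09033322] ((572.397216796875, -98.68684387207031), (45.694114685058594, 54.18437957763672), 5.41139554977417) target [ 570.95615245 -102.926165  ]
7.5333 [ 0.57127154 -0.10300242  0.19626149] [-0.43938219 -0.71211732 -4.07823386]
```

View pics/pl.png

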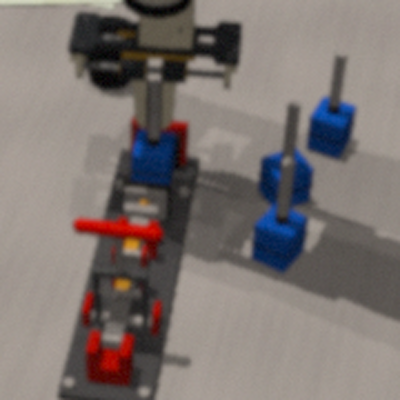

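The picture shows the block at (155,155), square above the bed in front of the red jaw. I'll lower it and let go.

Run:
```python
from h import *
p=cl(.225)
print(bot.move_straight(tcp(*p,.114),max_speed=.03,force_limit=4))
o=sensors.observe(); print(o["t"],o["ee_pos"]-[0,0,PZ],o["contact_force"])
bot.gripper_open()
q=sensors.observe()["ee_pos"]
bot.move_straight([q[0],q[1],.30+PZ],max_speed=.2)
h=cl(-.025)
bot.reach(tcp(*h,.26),down(95.6))
for n in("side","top"):
    im,W=cloud(n); hs=cv2.cvtColor(im,cv2.COLOR_BGR2HSV)
    d=np.hypot(W[...,0]-p[0],W[...,1]-p[1])<.05
    m=(cv2.inRange(hs,(105,130,40),(128,255,255))>0)&d&(W[...,2]>.055)&(W[...,2]<.075); t=W[m]
    print(n,len(t))
    if len(t)>5:
        r=cv2.minAreaRect((t[:,:2]*1000).astype(np.float32)); print(r,t[:,2].max(),"clamp xy",(np.array(r[0])/1000-CO)@np.stack([CD,CK],1))
    s=W[d&(W[...,2]>.09)&(W[...,2]<.16)]; print("stub",len(s),(s[:,:2].mean(0)-CO)@np.stack([CD,CK],1) if len(s) else 0, s[:,2].max() if len(s) else 0)
    r=(cv2.inRange(hs,(0,130,50),(8,255,255))|cv2.inRange(hs,(172,130,50),(180,255,255)))>0
    b=W[r&(W[...,2]>.165)&(W[...,2]<.19)&(np.hypot(W[...,0]-h[0],W[...,1]-h[1])<.07)]
    print("bar",len(b),((np.median(b[:,:2],0)-CO)@np.stack([CD,CK],1)) if len(b) else 0)
    if n=="side": cv2.imwrite("pics/set.png",cv2.resize(im[140:340,250:450],(500,500),interpolation=cv2.INTER_CUBIC))
o=sensors.observe(); print(o["t"],o["ee_pos"],o["joints"])
```

```text
True
7.9917 [ 0.57091175 -0.10288856  0.11633848] [1.89402496 0.66804411 1.85160324]
side 163
((565.0115966796875, -107.76483154296875), (30.628267288208008, 68.11526489257812), 4.836918830871582) 0.07491057781428498 clamp xy [ 0.22923549 -0.00638836]
stub 102 [2.19418773e-01 1.40615626e-04] 0.1580139365158347
bar 243 [-2.99041810e-02 -7.34626855e-05]
top 255
((570.6602783203125, -105.05558776855469), (45.26936721801758, 50.13600540161133), 5.172905921936035) 0.07215470829123433 clamp xy [ 0.22709039 -0.00050226]
stub 54 [ 0.22497259 -0.00176733] 0.15990757796379415
bar 72 [-0.022486 -0.029256]
11.4667 [0.54686083 0.14495552 0.3252331 ] [ 2.14084012e-01 -1.27416490e-01  1.64787149e+00 -1.62977557e-04
  1.62123982e+00 -1.45150679e+00]
```

View pics/set.png

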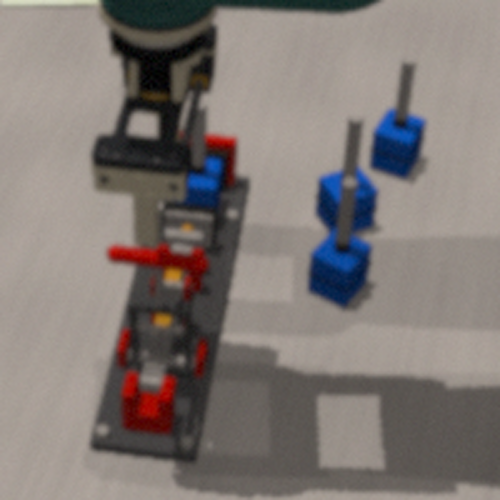

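The picture shows the block upright at (205,165) in front of the jaw; it sits at clamp x 0.226, y about -1 mm, turned 5.2°. Next I'll grip the handle and find the rest stop by feel.

```bash
cat >> h.py <<'E'
def fx():
    a=[]
    for _ in range(4): a.append(sensors.observe()["contact_force"][:2]@CD); bot.pause(.02)
    return np.mean(a)
def hx(): return (sensors.observe()["ee_pos"][:2]-CO)@CD
E
python3 - <<'E'
from h import *
h=cl(-.025)
print(bot.move_straight(tcp(*h,.177),max_speed=.1,force_limit=10), "f0",fx())
bot.close(30)
o=sensors.observe(); print(o["t"],o["finger_gap"],o["finger_force"],o["contact_force"],"x",hx(),"f",fx())
r=bot.move_straight(tcp(*cl(-.033),.177),max_speed=.02,force_limit=6); print("back stop",r,hx(),fx())
bot.move_straight(tcp(*cl(hx()+.0015),.177),max_speed=.03); print(hx(),fx(),sensors.observe()["t"])
E
```

```text
False f0 -0.4836691789251023
13.7083 0.01503542365433456 29.999888241291046 [-0.09831302 -3.52074723 -0.27613893] x -0.024747513288624935 f 3.7133133557269975
back stop True -0.02534705272914936 5.978298455745128
-0.024091948851935715 -2.3414449502021766 14.3833
```

```bash
cat >> h.py <<'E'
def stroke(x1=.0213,x0=-.0248):
    bot.move_straight(tcp(*cl(-.002),.1785),max_speed=.1)
    bot.move_straight(tcp(*cl(x1),.177),max_speed=.06)
    bot.pause(.1); F=-fx(); X=hx()
    bot.move_straight(tcp(*cl(-.002),.1785),max_speed=.1)
    bot.move_straight(tcp(*cl(x0),.1765),max_speed=.06); bot.pause(.1)
    o=sensors.observe(); print("push %.1f at x %.4f | back x %.4f f %.1f gap %.4f t %.1f"%(F,X,hx(),fx(),o["finger_gap"],o["t"])); return F
E
python3 - <<'E'
from h import *
stroke();stroke()
E
```

```text
push 3.3 at x 0.0209 | back x -0.0246 f 3.2 gap 0.0153 t 16.5
push 3.4 at x 0.0206 | back x -0.0246 f 3.5 gap 0.0151 t 18.6
```

Run:
```python
from h import *
for i in range(4):
    if stroke(.0216)>7.5: break
```

```text
push 3.2 at x 0.0212 | back x -0.0248 f 4.6 gap 0.0149 t 20.8
push 3.1 at x 0.0209 | back x -0.0247 f 3.5 gap 0.0155 t 23.0
push 8.0 at x 0.0205 | back x -0.0246 f 3.6 gap 0.0154 t 25.1
```

Run:
```python
from h import *
stroke(.0218)
for n in("side","top"):
    im,W=cloud(n); P=(W[...,:2]-CO)@np.stack([CD,CK],1); Z=W[...,2]; a=abs(P[...,1])<.026
    s=P[(Z>.09)&(Z<.16)&a&(abs(P[...,0]-.23)<.03)]; q=P[(Z>.05)&(Z<.066)&(abs(P[...,1])<.028)&(P[...,0]>.13)&(P[...,0]<.235)]
    print(n,"stub",len(s),s.mean(0) if len(s) else 0,"behind",len(q),np.percentile(q[:,0],[5,50,95]).round(4) if len(q) else 0)
    hs=cv2.cvtColor(im,cv2.COLOR_BGR2HSV); m=(cv2.inRange(hs,(105,130,40),(128,255,255))>0)&(Z>.055)&(Z<.075)&(abs(P[...,0]-.23)<.05)&(abs(P[...,1])<.05)
    if m.sum()>5: print("blue",m.sum(),P[m].min(0),P[m].max(0),cv2.minAreaRect((P[m]*1000).astype(np.float32)))
```

```text
push 12.3 at x 0.0206 | back x -0.0245 f 2.9 gap 0.0150 t 27.3
side stub 0 0 behind 127 [0.1368 0.1947 0.2248]
blue 88 [ 0.20639697 -0.02173325] [0.2687087  0.01376704] ((239.698974609375, -13.443244934082031), (58.01652526855469, 36.067344665527344), 27.853219985961914)
top stub 59 [ 0.23511217 -0.00146877] behind 394 [0.1365 0.196  0.2281]
blue 243 [ 0.21149589 -0.02291601] [0.26098235 0.02208073] ((236.26797485351562, -0.27988433837890625), (49.388343811035156, 44.75956344604492), 0.7800553441047668)
```

The push sequence is 3.2, 3.1, 8.0 (first pinch) and 12.3 N, one tooth past it, and the block is against the jaw at clamp x 0.236. That puts the jaw force at an estimated 28–33 N. I'll let go and check how far the ram has travelled.

Run:
```python
from h import *
bot.gripper_open()
p=cl(-.0245); bot.move_straight(tcp(*p,.26),max_speed=.1)
bot.reach(tcp(.40,.2,.32),down(95.6))
im,W=cloud("top"); im0=np.load("top0.npz")["im"]
def strip(i):
    R=rectify(i,"top",cl(.12),.04,half=.2,mm=.5)
    M=cv2.getRotationMatrix2D((200*2,200*2),CA,1) if 0 else None
    # sample clamp-frame strip
    n=800;m=160;X,Y=np.meshgrid((np.arange(n)*.5-110)/1000,(np.arange(m)*.5-40)/1000)
    w=np.array(CO)+X[...,None]*CD+Y[...,None]*CK
    u=((w-cl(.12)+.2)/.0005-.5).astype(np.float32)
    return cv2.remap(R,u[...,0],u[...,1],cv2.INTER_LINEAR)
a,b=strip(im0),strip(im); cv2.imwrite("pics/cmp.png",np.vstack([a,b]))
P=(W[...,:2]-CO)@np.stack([CD,CK],1); Z=W[...,2]; hs=cv2.cvtColor(im,cv2.COLOR_BGR2HSV)
m=(cv2.inRange(hs,(105,130,40),(128,255,255))>0)&(Z>.055)&(Z<.075)&(abs(P[...,0]-.23)<.05)&(abs(P[...,1])<.05)
print("blue",m.sum(),cv2.minAreaRect((P[m]*1000).astype(np.float32)))
r=((cv2.inRange(hs,(0,130,50),(8,255,255))|cv2.inRange(hs,(172,130,50),(180,255,255)))>0)&(Z>.165)&(Z<.19)&(abs(P[...,0])<.06)
print("bar",r.sum(),np.median(P[r],0)); o=sensors.observe(); print(o["t"],o["contact_force"])
```

```text
blue 239 ((237.10012817382812, -0.3303394317626953), (45.281917572021484, 50.28893280029297), 89.59300231933594)
bar 237 [-0.02281836 -0.00223665]
30.525 [ 0.74522051 -0.62336306 -0.06077045]
```

View pics/cmp.png

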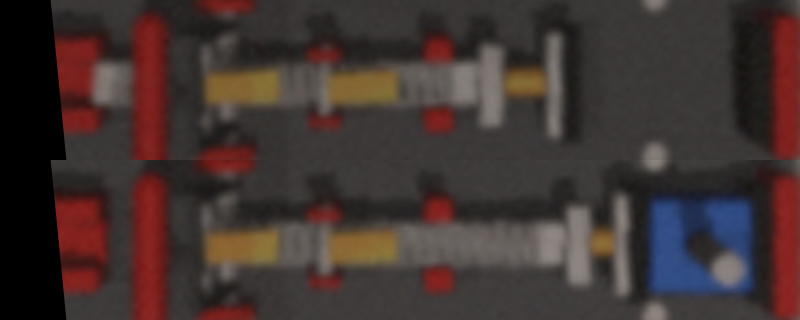

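The strips, before and after, show the ram head moved about 89 px (44 mm) and the pad about 66 px. The pad spring is therefore compressed by about 11 mm, or roughly 30 N. The block is square at the jaw and the handle is back at rest.

```bash
python3 -c "
from rig import hand_in
print(hand_in())"
```

```text
the job is handed in; nothing more can be done
None
```

I handed the job in, and the hand-in gave no verdict: the block stands upright and square against the fixed jaw, clamped one tooth past the first pinch at an estimated 30 N, with the handle back at rest and the gripper clear.

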